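# Shut the tube cassette, pin it and bear down

## Task

The tube cassette stands open on its loading stand with its tubes already in. Swing the upper half shut over them without slamming it, then take the knobbed locking pin from the short rack and push it down through the holes of the two lugs until the knob sits on the upper lug. The rubber seal keeps springing the halves apart, so keep bearing down on the knob until they are fully shut and finish like that, still holding the pin pressed home, so that I can do up the side latches; leave everything else on the bench where it is.

Things in the scene. Friction and masses are not known exactly. Their poses are not given: they have to be found in the camera images.
- cassette: Aluminium tube cassette, fixed, on a grey stand with a 250 x 170 mm foot plate: two shell halves, 210 x 130 mm (own x, y), hinged like a book along x on the +y side. Origin: on the bench under the lower half's middle, z up. Lower half: y -65..65, underside 40 mm, rim 68 mm above the bench; six tubes lie in it. A lug with a vertical hole sticks out of the middle of each half's -y side; a rubber seal lies on that rim.
- lid (a joint): Opening of the upper half (0.5 kg), rad: 0 fully shut, grows as it swings up and over to the cassette's +y side, 1.57 upright, stop 1.95; starts at 1.15 to 1.65. Stiff damped hinge: it stays put from about 1.0 to 1.75, lower it sinks shut slowly. Left alone it rests on the seal at about 0.04, its lug some 6 mm too high; a push of about 8 N down on its lug shuts it fully, 6 N holds it.
- lid_hinge (a point): Middle of the hinge axis: 71 mm to +y of the cassette's origin, 68 mm above the bench. Its axes turn with the lid about x; shut, they equal the cassette's axes.
- lid_edge (a point): Middle of the lid's free edge on its outer face: in lid axes 136 mm to -y and 26 mm to +z from the hinge axis. The lid is 26 mm thick; its outer face (the top when shut) is flat between two 3 mm high ribs at x = -70 and +70 mm.
- lid_hole (a point): Centre of the upper lug's hole at the lug's top face, which is flush with the lid's outer face: in lid axes 156 mm to -y and 26 mm to +z from the hinge axis. Hole 16 mm in diameter, right through the lug, which is 10 mm thick, 46 mm wide (x) and reaches 22 mm either side of the hole in y.
- base_hole (a point): Centre of the lower lug's hole at that lug's top face: 85 mm to -y of the cassette's origin, 68 mm above the bench. Hole 14 mm in diameter, right through the 12 mm thick lug, free space below. With the lid shut the upper hole lies straight above it, the lugs 14 mm apart.
- rack: Short white tube rack, fixed, 170 x 46 mm, 70 mm high, with three 19 mm holes in a row 50 mm apart along its own x; one holds the pin and two hold red-capped tubes, in any order. Origin: on the bench under its middle.
- pin: Loose locking pin, 0.09 kg, upright in the short rack, its knob resting on the rack's top: steel shank 12 mm in diameter, 54 mm long, last 7 mm tapered to 5 mm; above it a black round knob 28 mm in diameter, 38 mm high, its flat underside the shoulder. Origin: centre of the shank's tip, z up the pin; shoulder at 54 mm, top at 92 mm. Pushed home on the shut lid, the tip is 40 mm above the bench.
- pin_knob (a point): Point on the pin's axis in the upper half of the knob, 78 mm above the tip and 24 mm above the shoulder: where to grip.
- tube_a: Bystander: red-capped tube, 16 mm diameter (cap 19 mm), 92 mm tall, standing in the short rack, its cap 27 mm above the rack's top. Origin: centre of its foot.
- tube_b: Bystander: another such tube in the short rack.
- bottle: Bystander: amber bottle, 60 mm diameter, 145 mm tall. Origin: centre of its underside.
- jar: Bystander: white screw jar, 48 mm diameter, 60 mm tall. Origin: centre of its underside.
- marker: Bystander: marker pen lying on the bench, 140 mm long, 12 mm thick.
- pipette: Bystander: pipette lying on the bench, 255 mm long, 26 mm high.
- tip_box: Bystander: box of pipette tips, 120 x 84 mm, 67 mm high. Origin: centre of its underside.
- dish: Bystander: round culture dish, 94 mm diameter, 14 mm high. Origin: centre of its underside.
Mind the look-alikes: they are no part of the job. Of the things like the pin, leave any that is blue, green or yellow; of the rest the smaller one is meant.

How it is judged (in metres and radians):
On the way, in this order (a step that is already met when the one before it is completed fails the run):
1. the upper half is swung down on to the seal (opening angle under 0.08 rad) (value of joint lid below 0.08 rad), for 0.2 s.
2. the pin goes down through the upper lug and at least 8 mm into the lower lug's hole (z of pin in the frame of cassette below 0.06 m and horizontal distance between pin and base_hole below 0.006 m and value of joint lid below 0.08 rad), for 0.1 s.
At the end, for the whole second after the job is handed in: Through the last second: halves shut (under 0.015 rad, 2.5 mm at the lugs); pin upright through both lugs, knob down on the upper lug (tip under 43.5 mm above the bench, within 5 mm of the hole's axis), bearing on it with over 4 N; the gripper still presses on the pin (over 3 N); pin at rest (value of joint lid below 0.015 rad and z of pin in the frame of cassette below 0.0435 m and horizontal distance between pin and base_hole below 0.005 m and angle between pin's own z axis and vertical below 0.12 rad and contact force between pin and cassette above 4 N and contact force between the fingers and pin above 3 N and linear speed of pin below 0.02 m/s); the arm keeps its last pose, push and grip.
It fails at once if the upper half is slammed (swings shut faster than 5 rad/s) (velocity of joint lid below -5 rad/s).
It fails at once if a tube in the short rack is pulled out or moved over 30 mm (distance of any of tube_a, tube_b from where it was at the start of the episode above 0.03 m).
It fails at once if another bystander on the bench is moved over 30 mm (distance of any of bottle, jar, marker, pipette, tip_box, dish from where it was at the start of the episode above 0.03 m).
It also fails if it takes over 54 s, if anything falls off the work surface, if the arm or the gripper's body presses on something with over 40 N, if the wrist force passes 120 N, or if a joint passes its speed limit or range.

## Robot

A 6-joint arm with a two-finger parallel gripper is mounted at the origin on the work surface. World frame = base frame: x ahead of the robot, y to its left, z up, the work surface at z = 0. Lengths are in m, angles in degrees, forces in N, time in s.
With the tool pointing down it reaches from about 0.3 to 0.75 m from the base axis. Payload 8.5 kg.
Tool frame: the origin (TCP) lies at the very end of the fingers, on their centre line; the grasp point (between the pads) lies 19 mm behind it; z points along the fingers, y is the line along which they close (so a half turn about z gives the same grasp; the last joint's range is limited). The gripper opens to 85 mm and grips with 20 to 120 N. Pads are 22 mm wide; open, the fingers measure 114 mm over their backs; the gripper's body (76 mm by 85 mm) begins 54 mm behind the grasp point. The pads swing forward as they close: fully open they stand 13 mm farther back than shut.
Start: joints at [64.097, 21.807, 74.336, -0, 83.858, -12.336], TCP at [0.129, 0.535, 0.231] pointing down, gripper open.
Joint ranges: [-178.18, 178.18], [-50.72, 133.34], [12.68, 142.11], [-81.47, 261.47], [9.98, 163.14], [-165.26, 165.26]. Speed limits (degrees/s): [136.94, 136.94, 180, 180, 180, 180].

## Interface

Orientations are given as a 3x3 rotation matrix whose columns are the frame's x, y, z axes.
In Python, from rig import env, imaging gives the robot as it stands. The module is installed in compiled form; this text tells all that it offers.
- The arm moves only by the tool arm_command, never from a script. Its arguments are lists of equal length, an entry for each row: "turn": the turn, a rotation vector about the tool's x, y, z in units of 5 degrees (1.0 is 5 degrees), a list of three; "xyz": the shift along the tool's x, y, z in units of 50 mm (1.0 is 50 mm), a list of three; "claw": the finger opening in mm, from 0 to 85.4. A call has 1 to 12 rows; each row shifts and turns the commanded pose from where the row before left it, along the tool's axes as they then stand; what a row does not reach is not made up. A row lasts 1/10 s, in which the tool goes at most 50 mm and 8.59 degrees, less where a joint would pass 70% of its speed; a pose out of reach is approached as far as the arm can. A call is refused whole if a number of a shift passes 1 or a number of a turn 1, either way. A call with a gripper value outside its range is refused whole. The fingers move at their own pace and stop on an object; "squeeze" is the grip in N (left out, the last holds). Time passes only in rows, so rows that do not move let the fingers close. It gives the time, the measured TCP pose, the force, the opening and the grip force at its end, in the units of the state.
- env.observe(): the state, without advancing time (a new reading comes with each control period).
- imaging.get_image(name): name is "side" or "top" or "wrist"; returns (picture, depth): 384x512x3 uint8, blue, green, red; 384x512 float32, m along the optical axis (not along the pixel's ray), 0 where there is no reading.
- imaging.camera_info(name): a dict with "camera_matrix" (3x3 intrinsics, pixels), "k1" (the pictures are not rectified: a ray, as slopes to the right and down, at radius r is drawn at 1 + k1 r^2 times it, then the intrinsics apply), "rvec" (rotation vector, rad) and "tvec" (3), from world to camera coordinates, as OpenCV has them. Camera axes: x right, y down, z forward; pixel columns grow to the right and rows downward; lengths in m; the calibration is good to about 2 mm. A picture is of the moment at which its call begins: read the wrist's pose just before it. camera_info takes no time and is no camera call; for the wrist camera it gives the pose at the moment of the call.
- env.close_job(): hands the job in; it is judged then, once.
The state is a dict: "time_s": time; "q": joint angles; "qvel": joint speeds; "joint_efforts": joint torques, N m; "position": TCP position; "tool_rot": TCP orientation; "ft_force": force on the tool from outside, world axes, zero at the start; "wrist_torque": the same for the moment, N m; "grip_width": finger opening in m; "gripper_force": force on a finger pad.
Only numpy, scipy, OpenCV 4.12 (cv2) and the standard library are available. Lean on these libraries where they do the work, as an engineer would, in place of code of your own. Each camera call takes 0.05 s, during which the arm holds its last target. There are 200 camera calls.

## Working session

There is one attempt and no reset: what is moved stays moved. The work goes in short steps, Python scripts to look and compute and a tool call to move; the robot and the scene stay as the last step left them, time stands still between calls to the robot, and variables do not carry over. Pictures are saved under pics/ and viewed, at most 10 in all, crops included, and the job is handed in when it is done.

Besides the shell and the picture viewer there is one more tool, called after "Emit:" as name(argument=value, ...) on one line, values as JSON. arm_command: Moves the arm, as the interface text tells. Its arguments: {"type":"object","properties":{"turn":{"type":"array"},"xyz":{"type":"array"},"claw":{"type":"array"},"squeeze":{"type":"number"}},"required":["turn","xyz","claw"]}

```bash
mkdir -p pics
cat > h.py <<'E'
import numpy as np, cv2
from rig import env, imaging
def grab(n):
    info=imaging.camera_info(n); im,d=imaging.get_image(n); return im,d,info
def RT(info):
    return cv2.Rodrigues(np.array(info["rvec"],float))[0], np.array(info["tvec"],float).ravel()
def ray(info,u,v):
    K=np.array(info["camera_matrix"]);R,t=RT(info)
    x=(u-K[0,2])/K[0,0];y=(v-K[1,2])/K[1,1];a,b=x,y
    for _ in range(20):
        s=1+info["k1"]*(a*a+b*b);a,b=x/s,y/s
    return -R.T@t, R.T@np.array([a,b,1.])
def onplane(info,u,v,z):
    o,d=ray(info,u,v); return o+d*(z-o[2])/d[2]
def depthpt(info,u,v,D):
    o,d=ray(info,u,v); return o+d*D
def cloud(info,D):
    K=np.array(info["camera_matrix"]);R,t=RT(info)
    v,u=np.mgrid[:D.shape[0],:D.shape[1]]
    x=(u-K[0,2])/K[0,0];y=(v-K[1,2])/K[1,1];a,b=x,y
    for _ in range(20):
        s=1+info["k1"]*(a*a+b*b);a,b=x/s,y/s
    P=np.stack([a*D,b*D,D],-1)
    return (P-t)@R
def proj(info,p):
    K=np.array(info["camera_matrix"]);R,t=RT(info)
    c=R@np.array(p)+t;a,b=c[0]/c[2],c[1]/c[2];s=1+info["k1"]*(a*a+b*b)
    return K[0,0]*a*s+K[0,2],K[1,1]*b*s+K[1,2]
E
python3 - <<'E'
from h import *
for n in("top","side"):
    im,d,i=grab(n); cv2.imwrite(f"pics/{n}0.png",im); np.savez(f"{n}0.npz",im=im,d=d,**{k:np.array(v) for k,v in i.items()})
    R,t=RT(i);print(n,-R.T@t,R[2],i["camera_matrix"],i["k1"])
s=env.observe();print(s)
E
```

```text
top [ 0.2552543  -0.03066766  1.5906927 ] [ 1.78546733e-01 -2.35379522e-05 -9.83931432e-01] [[449.89865562   0.         254.26458751]
 [  0.         449.89865562 185.46268454]
 [  0.           0.           1.        ]] -0.07152413345246127
side [ 0.44294723 -1.14208018  0.93708227] [ 0.07442704  0.79375633 -0.60366506] [[450.83271823   0.         254.88903435]
 [  0.         450.83271823 189.37915824]
 [  0.           0.           1.        ]] 0.0612239484857712
{'time_s': 0.1, 'q': array([ 6.40968615e+01,  2.18377975e+01,  7.43790395e+01,  2.74790360e-04,
        8.38562156e+01, -1.23361829e+01]), 'qvel': array([ 0.02112236, -0.05746658, -0.20071526, -0.06230674,  0.05076828,
       -0.10396615]), 'joint_efforts': array([ 2.53794467e-03, -4.49215150e+01, -2.31653827e+01, -2.55603327e-04,
        3.69941190e-03, -2.73590217e-05]), 'position': array([0.12891247, 0.53442094, 0.23077532]), 'tool_rot': array([[-9.72096254e-01,  2.34581664e-01, -5.61278331e-04],
       [ 2.34582172e-01,  9.72095620e-01, -1.14483047e-03],
       [ 2.77059969e-04, -1.24455130e-03, -9.99999187e-01]]), 'ft_force': array([-0.03659347, -0.27841425,  0.50434556]), 'wrist_torque': array([ 0.00449589, -0.04022709, -0.02456422]), 'gripper_force': 0.0, 'grip_width': 0.08535719354886705}
```

View pics/top0.png

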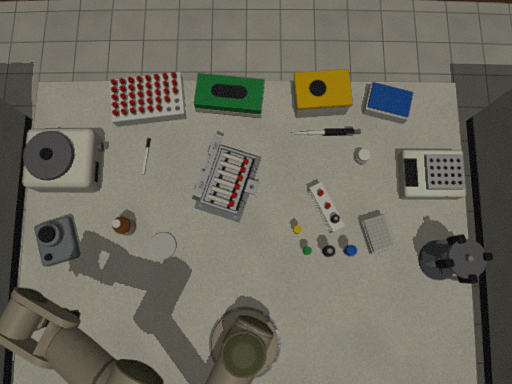

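View pics/side0.png

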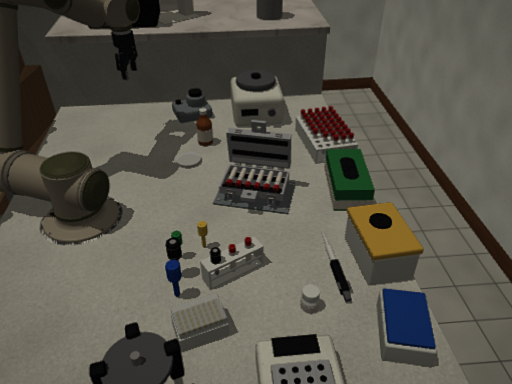

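The top view shows the cassette at (228,180), its lower lug at (252,187) and the lid standing on the left. The rack is at (327,205).

Pin candidates:
- Black knob in the rack at top (335,218) / side (215,255).
- Loose black one at top (329,251) / side (174,247), larger.
- Yellow (297,229), green (307,251) and blue (351,250), all excluded by colour.

My choice is the black one in the rack. I'll check it in a close crop.

Run:
```python
from h import *
t=np.load("top0.npz");s=np.load("side0.npz")
a=cv2.resize(t["im"][125:265,185:365],None,fx=4,fy=4,interpolation=cv2.INTER_CUBIC)[:, :]
cv2.imwrite("pics/c1.png",cv2.resize(a,(720,560)))
b=cv2.resize(s["im"][110:310,150:310],None,fx=3,fy=3,interpolation=cv2.INTER_CUBIC);cv2.imwrite("pics/c2.png",b)
P=cloud(t,t["d"]);S=cloud(s,s["d"])
print("bench z",np.median(P[255:265,200:210,2]),np.median(S[250:260,130:140,2]))
# cassette pts
for nm,C,(r0,r1,c0,c1) in(("top",P,(130,222,190,262)),("side",S,(125,212,212,295))):
    Q=C[r0:r1,c0:c1].reshape(-1,3)
    h=np.histogram(Q[:,2],bins=np.arange(0,.24,.01));print(nm,h[0])
    q=Q[(Q[:,2]>.055)&(Q[:,2]<.078)];print(" rim rect",cv2.minAreaRect(q[:,:2].astype(np.float32)))
    q=Q[(Q[:,2]>.10)];
    m=q.mean(0);u,sv,v=np.linalg.svd(q-m,full_matrices=False);print(" lid",len(q),m,v,sv/np.sqrt(len(q)))
Q=P[180:235,305:347].reshape(-1,3);q=Q[(Q[:,2]>.06)&(Q[:,2]<.075)];print("rack",cv2.minAreaRect(q[:,:2].astype(np.float32)))
# dark knobs
hsv=cv2.cvtColor(t["im"],cv2.COLOR_BGR2HSV)
for nm,(u,v),z in(("rackpin",(335,218),.108),("loose",(329,251),.1)):
    m=(t["im"].max(2)<60).astype(np.uint8);n,l,st,ce=cv2.connectedComponentsWithStats(m)
    k=l[v,u];print(nm,k,st[k],ce[k],onplane(t,*ce[k],z),"maxz",P[v-5:v+5,u-5:u+5,2].max())
```

```text
bench z -0.0005402260821148766 0.0019924473816186343
top [1895  207    5   60  766  285  511  865   46    6    3    3    2    4
    4    2    6    3    3   50  408   38    3]
 rim rect ((0.5491365194320679, 0.041562482714653015), (0.17585711181163788, 0.21253551542758942), 71.93919372558594)
 lid 602 [0.55488501 0.11359011 0.25849801] [[-0.22336815 -0.10299007  0.96927794]
 [ 0.9268549  -0.33026961  0.17849924]
 [-0.3017394  -0.93825105 -0.16922856]] [0.27440985 0.06173675 0.00758947]
side [1957  379   32   27  329  355  573  929  317  109   72  189  191  134
  160  103   92  230   77   46  365   55   29]
 rim rect ((0.5497943758964539, 0.04701969027519226), (0.19503910839557648, 0.21150685846805573), 72.8262939453125)
 lid 1793 [0.57342968 0.11110773 0.17196789] [[ 0.06002091  0.84056435 -0.53837632]
 [-0.97768238  0.1582882   0.13813764]
 [-0.20133219 -0.51806989 -0.83130556]] [0.15918061 0.05990779 0.02599429]
rack ((0.4601224660873413, -0.27919280529022217), (0.17024150490760803, 0.04771896451711655), 27.169933319091797)
rackpin 0 [     0      0    512    384 180800] [250.95002765 187.383125  ] [ 0.51773287 -0.019634    0.108     ] maxz 0.1157543290336172
loose 0 [     0      0    512    384 180800] [250.95002765 187.383125  ] [ 0.51914909 -0.01957447  0.1       ] maxz 0.13125267622770914
```

View pics/c1.png

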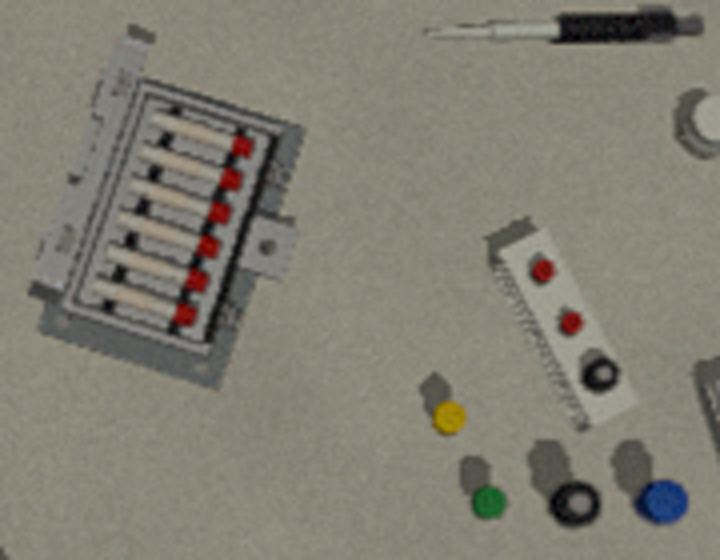

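View pics/c2.png

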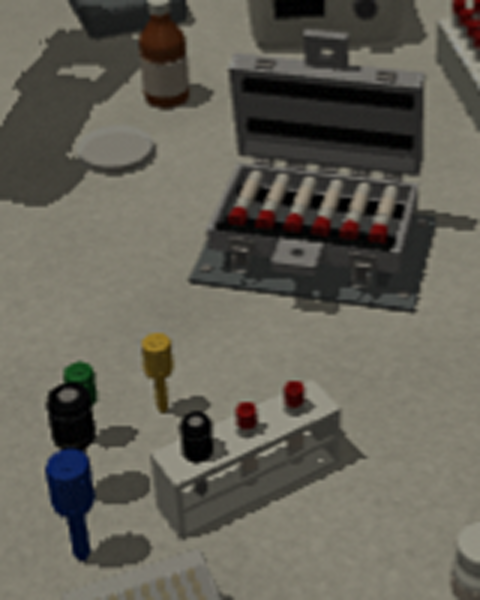

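The crops confirm it: the rack's black knob at crop (600,374), top pixel (335,218.5), is smaller than the loose black one at (574,503). The base hole is at crop (268,246), top pixel (252,186.5).

Run:
```python
from h import *
t=np.load("top0.npz");s=np.load("side0.npz")
P=cloud(t,t["d"]);S=cloud(s,s["d"])
h=onplane(t,252,186.5,.068);h2=onplane(s,150+297/3,110+252/3,.068);print("base hole",h,h2)
print("pin top",onplane(t,335,218.5,.108),onplane(s,150+196/3,110+417/3,.108))
print("tubes z.097",onplane(t,185+572/4,125+322/4,.097),onplane(t,185+543/4,125+271/4,.097))
yaw=np.radians(-17.7);R=np.array([[np.cos(yaw),-np.sin(yaw)],[np.sin(yaw),np.cos(yaw)]])
b=(h+h2)[:2]/2; o=b+R@[0,.085];print("origin",o)
for nm,C,(r0,r1,c0,c1) in(("top",P,(130,222,190,262)),("side",S,(115,212,212,295))):
    Q=C[r0:r1,c0:c1].reshape(-1,3);L=np.c_[(Q[:,:2]-o)@R,Q[:,2]]
    q=L[(L[:,2]>.12)&(L[:,2]<.27)&(abs(L[:,1])<.2)&(abs(L[:,0])<.105)]
    for z in np.arange(.12,.26,.02):
        w=q[(q[:,2]>z)&(q[:,2]<z+.02)]
        if len(w)>4:print(nm,round(z,2),len(w),"y",np.percentile(w[:,1],[5,50,95]).round(4),"zmax",w[:,2].max().round(4),"x",np.percentile(w[:,0],[2,98]).round(3))
    w=L[(L[:,2]>.06)&(L[:,2]<.075)&(abs(L[:,1])<.12)&(abs(L[:,0])<.13)];print(" rim x",np.percentile(w[:,0],[1,99]),"y",np.percentile(w[:,1],[1,99]))
```

```text
base hole [ 0.52791145 -0.02293107  0.068     ] [ 0.52925967 -0.02130494  0.068     ]
pin top [ 0.41403433 -0.29872151  0.108     ] [ 0.41784869 -0.29551565  0.108     ]
tubes z.097 [ 0.45893511 -0.27830006  0.097     ] [ 0.50219915 -0.25485474  0.097     ]
origin [0.55442837 0.05885822]
top 0.14 5 y [0.0638 0.0783 0.0858] zmax 0.157 x [-0.105  0.056]
top 0.16 7 y [0.055  0.0738 0.0842] zmax 0.1772 x [-0.105  0.068]
top 0.18 51 y [0.0491 0.0542 0.077 ] zmax 0.2 x [-0.105  0.103]
top 0.2 444 y [0.05   0.0603 0.0727] zmax 0.2194 x [-0.1    0.101]
top 0.24 49 y [0.0575 0.0612 0.0662] zmax 0.256 x [-0.022  0.022]
 rim x [-0.10492251  0.10358271] y [-0.10358502  0.06822673]
side 0.12 324 y [0.0667 0.0817 0.0863] zmax 0.1399 x [-0.101  0.103]
side 0.14 262 y [0.058  0.0787 0.0833] zmax 0.1595 x [-0.101  0.103]
side 0.16 320 y [0.0579 0.0661 0.0752] zmax 0.18 x [-0.101  0.103]
side 0.18 122 y [0.0484 0.0618 0.0748] zmax 0.2 x [-0.103  0.104]
side 0.2 420 y [0.046  0.0589 0.0711] zmax 0.22 x [-0.101  0.1  ]
side 0.22 66 y [0.0557 0.0598 0.0662] zmax 0.2393 x [-0.023  0.022]
side 0.24 59 y [0.054  0.0585 0.066 ] zmax 0.2532 x [-0.022  0.021]
 rim x [-0.10465968  0.10329634] y [-0.1069649   0.07154999]
```

Emit:
arm_command(turn=[[0,0,0],[0,0,0],[0,0,0],[0,0,0],[0,0,0],[0,0,0],[0,0,0],[0,0,0],[0,0,0],[0,0,0],[0,0,0],[0,0,0]], xyz=[[-0.89,-0.39,0],[-0.89,-0.39,0],[-0.89,-0.39,0],[-0.89,-0.39,0],[-0.89,-0.39,0],[-0.89,-0.39,0],[-0.89,-0.39,0],[-0.89,-0.39,0],[-0.89,-0.39,0],[-0.89,-0.39,0],[-0.89,-0.39,0],[-0.89,-0.39,0]], claw=[0,0,0,0,0,0,0,0,0,0,0,0])

```text
time_s: 1.3
position: [0.5945, 0.1803, 0.231]
tool_rot: [[-0.972, 0.235, -0.001], [0.235, 0.972, 0.0], [0.001, -0.0, -1.0]]
ft_force: [-0.3, 1.1, 0.5]
grip_width: -0.0004
gripper_force: 0.0
```

Emit:
arm_command(turn=[[0,0,0],[0,0,0],[0,0,0],[0,0,0],[0,0,0],[0,0,0],[0,0,0],[0,0,0],[0,0,0],[0,0,0],[0,0,0],[0,0,0]], xyz=[[0.03,-0.4,0.1],[0.03,-0.4,0.0],[0.02,-0.24,0.06],[0.02,-0.24,0.06],[0.02,-0.24,0.06],[0.02,-0.24,0.06],[0.02,-0.24,0.06],[0.02,-0.24,0.06],[0.02,-0.24,0.06],[0.02,-0.24,0.06],[0,0,0],[0,0,0]], claw=[0,0,0,0,0,0,0,0,0,0,0,0])

```text
time_s: 2.5
position: [0.5506, 0.052, 0.2024]
tool_rot: [[-0.972, 0.235, -0.0], [0.235, 0.972, -0.0], [0.0, -0.0, -1.0]]
ft_force: [-0.7, -0.1, 0.2]
grip_width: 0.0005
gripper_force: 0.0
```

Run:
```python
from h import *
t,d,i=grab("top"); s,d2,i2=grab("side")
cv2.imwrite("pics/p1.png",np.hstack([cv2.resize(t[110:250,180:300],(480,560)),cv2.resize(s[90:210,205:305],(300,360)).repeat(1,0) if 0 else cv2.resize(s[90:230,200:275],(300,560))]))
```

```text
(no output)
```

View pics/p1.png

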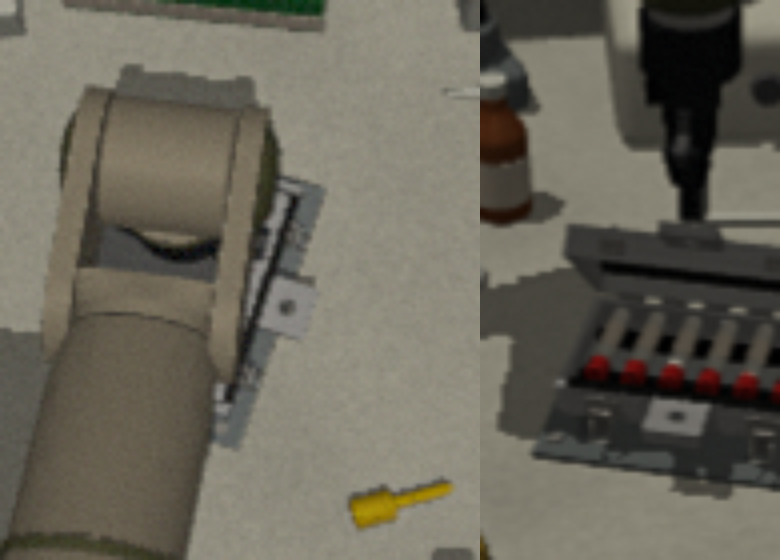

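The view shows the lid sinking past about 0.7 rad, with no load on the fingers, and the decoy yellow pin now lying on the bench. Next I move to above the rack pin.

Emit:
arm_command(turn=[[0,0,0],[0,0,0],[0,0,0],[0,0,0],[0,0,0],[0,0,0],[0,0,0],[0,0,0],[0,0,-1],[0,0,-1],[0,0,-1],[0,0,-1]], xyz=[[0.12,-0.93,-0.3],[0.12,-0.93,-0.3],[0.12,-0.93,-0.3],[0.12,-0.93,-0.25],[0.12,-0.93,0],[0.12,-0.93,0],[0.12,-0.93,0],[0.12,-0.93,0],[0,0,0],[0,0,0],[0,0,0],[0,0,0]], claw=[0,0,85,85,85,85,85,85,85,85,85,85])

```text
time_s: 3.8
position: [0.4169, -0.298, 0.2599]
tool_rot: [[-0.993, -0.116, 0.0], [-0.116, 0.993, -0.0], [-0.0, -0.0, -1.0]]
ft_force: [0.4, -1.4, 0.8]
grip_width: 0.0849
gripper_force: 0.0
```

Emit:
arm_command(turn=[[0,0,-1],[0,0,-1],[0,0,-1],[0,0,-1],[0,0,-0.12],[0,0,0]], xyz=[[0,0,0],[0,0,0],[0,0,0],[0,0,0],[0,0,0],[0,0,0]], claw=[85,85,85,85,85,85])

```text
time_s: 4.4
position: [0.4193, -0.2958, 0.2599]
tool_rot: [[-0.892, -0.452, -0.002], [-0.452, 0.892, -0.002], [0.002, -0.001, -1.0]]
ft_force: [-0.1, 0.1, -0.8]
grip_width: 0.0848
gripper_force: 0.0
```

Run:
```python
from h import *
s=env.observe();print(s["position"],s["tool_rot"],s["q"])
im,d,i=grab("wrist");R,t=RT(i);print("cam",-R.T@t,R[2],i["k1"])
np.savez("w1.npz",im=im,d=d,**{k:np.array(v) for k,v in i.items()})
t2,_,_=grab("side")
cv2.imwrite("pics/w1.png",np.hstack([im,t2[60:,150:406][:,:].copy() if 0 else cv2.resize(t2[80:300,150:310],(280,384))]))
print(proj(i,[.416,-.297,.108]))
```

```text
[ 0.4193431  -0.29575243  0.25989167] [[-8.91957999e-01 -4.52115322e-01 -1.63191658e-03]
 [-4.52112831e-01  8.91959165e-01 -1.68411922e-03]
 [ 2.21701905e-03 -7.64353190e-04 -9.99997250e-01]] [-4.83623432e+01  1.69488205e+01  7.69276506e+01 -1.34300312e-01
  8.61135488e+01 -1.65232694e+02]
cam [ 0.34741627 -0.33250859  0.40335078] [ 0.27781081  0.13964326 -0.95043196] -0.02743274263825701
(np.float64(252.4556998775443), np.float64(174.29150675744614))
```

View pics/w1.png

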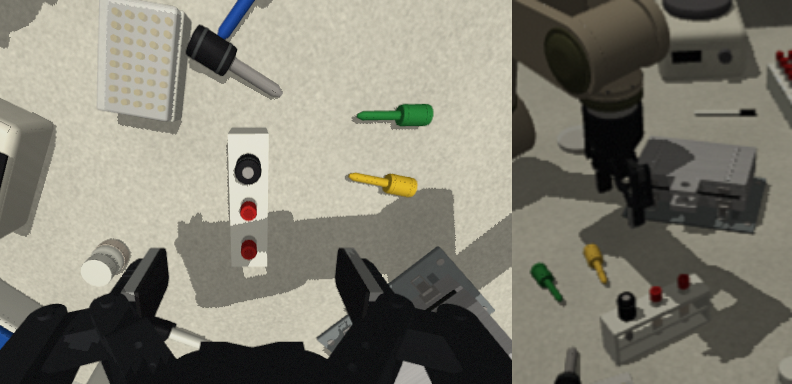

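All the decoys have toppled by themselves, and the lid is down on the seal. The rack pin's knob is at (248,171) in the wrist view. Joint 6 is near its limit, so I turn back 10°.

Run:
```python
from h import *
w=np.load("w1.npz");im=w["im"]
c=im[145:195,225:272];m=((c.max(2)<75)).astype(np.uint8)
n,l,st,ce=cv2.connectedComponentsWithStats(m)
for k in range(1,n):
    if st[k][4]>40:print(st[k],ce[k]+[225,145])
C=cloud(w,w["d"])[145:195,225:272].reshape(-1,3);q=C[(C[:,2]>.101)&(C[:,2]<.115)];print(len(q),q.mean(0),np.percentile(q,[3,97],axis=0),cv2.minEnclosingCircle(q[:,:2].astype(np.float32)))
cv2.imwrite("pics/k.png",cv2.resize(c,None,fx=8,fy=8))
print(onplane(w,248,172,.108),onplane(w,248,211,.097),onplane(w,249,249,.097))
```

```text
[ 10   9  26  30 520] [247.70384615 168.02115385]
572 [ 0.41511317 -0.30298943  0.10833067] [[ 0.40352964 -0.31476485  0.1024306 ]
 [ 0.42755967 -0.2908646   0.11050438]] ((0.41605639457702637, -0.3026178181171417), 0.014120257459580898)
[ 0.41590274 -0.30219816  0.108     ] [ 0.45848659 -0.28097927  0.097     ] [ 0.50058188 -0.25855263  0.097     ]
```

View pics/k.png

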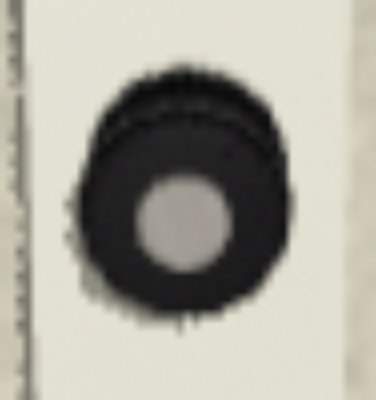

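Emit:
arm_command(turn=[[0,0,1],[0,0,1],[0,0,0],[0,0,0],[0,0,0],[0,0,0],[0,0,0],[0,0,0],[0,0,0],[0,0,0],[0,0,0],[0,0,0]], xyz=[[0,0,0],[0,0,0],[0.11,-0.11,0.4],[0,0,0.7],[0,0,0.7],[0,0,0.6],[0,0,0.5],[0,0,0.4],[0,0,0.2],[0,0,0.1],[0,0,0.08],[0,0,0]], claw=[85,85,85,85,85,85,85,85,85,85,85,85])

```text
time_s: 5.7
position: [0.4151, -0.3034, 0.0761]
tool_rot: [[-0.957, -0.289, -0.001], [-0.289, 0.957, -0.002], [0.002, -0.002, -1.0]]
ft_force: [-1.0, -0.3, 0.1]
grip_width: 0.0851
gripper_force: 0.0
```

Emit:
arm_command(turn=[[0,0,0],[0,0,0],[0,0,0],[0,0,0],[0,0,0],[0,0,0],[0,0,0],[0,0,0],[0,0,0]], xyz=[[0,0,0],[0,0,0],[0,0,0],[0,0,0],[0,0,0],[0,0,0],[0,0,0],[0,0,0],[0,0,0]], claw=[20,20,20,20,20,20,20,20,20], squeeze=70)

```text
time_s: 6.6
position: [0.4151, -0.3034, 0.0763]
tool_rot: [[-0.957, -0.289, -0.001], [-0.289, 0.957, -0.002], [0.002, -0.002, -1.0]]
ft_force: [-0.6, 0.1, 5.6]
grip_width: 0.0261
gripper_force: 68.7
```

Emit:
arm_command(turn=[[0,0,0],[0,0,0],[0,0,0],[0,0,0],[0,0,0],[0,0,0],[0,0,0],[0,0,0],[0,0,0],[0,0,0],[0,0,0],[0,0,0]], xyz=[[0,0,-0.4],[0,0,-0.8],[0,0,-0.9],[0,0,-0.8],[-0.62,0.59,0],[-0.62,0.59,0],[-0.62,0.59,0],[-0.62,0.59,0],[-0.62,0.59,0],[-0.62,0.59,0],[-0.62,0.59,0],[-0.62,0.59,0]], claw=[20,20,20,20,20,20,20,20,20,20,20,20])

```text
time_s: 7.8
position: [0.585, -0.0037, 0.2198]
tool_rot: [[-0.957, -0.289, -0.002], [-0.289, 0.957, -0.001], [0.003, -0.001, -1.0]]
ft_force: [0.4, -0.3, -0.8]
grip_width: 0.0263
gripper_force: 69.0
```

Emit:
arm_command(turn=[[0,0,0],[0,0,0],[0,0,0]], xyz=[[0,0,0],[0,0,0],[0,0,0]], claw=[20,20,20])

```text
time_s: 8.1
position: [0.584, -0.0061, 0.2199]
tool_rot: [[-0.958, -0.288, -0.002], [-0.288, 0.958, -0.002], [0.003, -0.001, -1.0]]
ft_force: [-0.0, -0.7, -0.3]
grip_width: 0.0264
gripper_force: 69.1
```

Run:
```python
from h import *
s=env.observe();print(s["position"],s["tool_rot"],s["q"],s["grip_width"])
im,d,i=grab("wrist");R,t=RT(i);print("cam",-R.T@t,R[2])
np.savez("w2.npz",im=im,d=d,**{k:np.array(v) for k,v in i.items()})
cv2.imwrite("pics/w2.png",cv2.resize(im,(768,576)))
print(proj(i,[.5286,-.022,.1]))
C=cloud(i,d);q=C[(abs(C[...,0]-.56)<.03)&(abs(C[...,1]-.06)<.03)];print("lid z",np.median(q[:,2]))
```

```text
[ 0.58404003 -0.00614735  0.2198544 ] [[-9.57584175e-01 -2.88143081e-01 -2.47234719e-03]
 [-2.88139708e-01  9.57586987e-01 -1.63430545e-03]
 [ 2.83840130e-03 -8.52603639e-04 -9.99995608e-01]] [ -12.15403311   25.77672479   69.76623315   -0.12191002   84.57581972
 -118.88913789] 0.026437325752531823
cam [ 0.50694287 -0.02972673  0.36337883] [ 0.29766509  0.08816376 -0.95059068]
(np.float64(253.22754977208763), np.float64(123.56441387981752))
lid z 0.28478251375723385
```

View pics/w2.png

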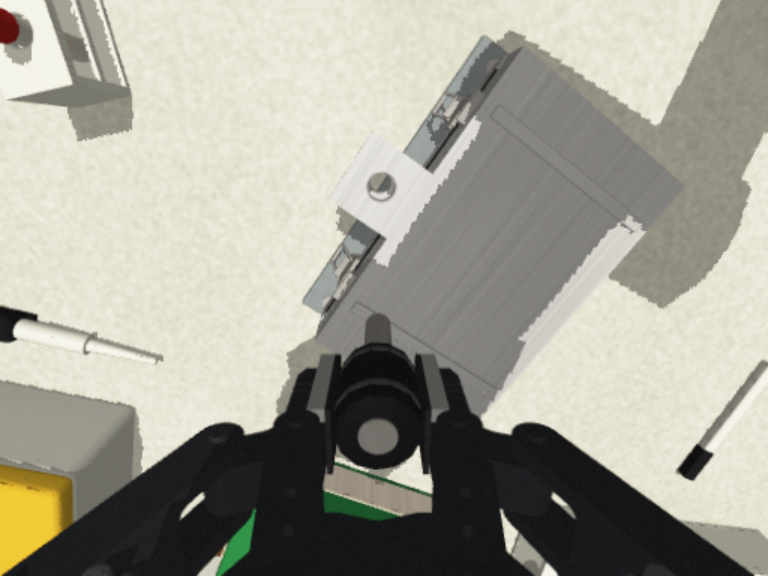

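The hole is at (253.3,124) in the wrist picture. The held pin's knob top is at (252,290.7) and its tip at about (251.5,210), roughly upright in the grip.

Run:
```python
from h import *
w=np.load("w2.npz");im=w["im"]
g=cv2.cvtColor(im,cv2.COLOR_BGR2GRAY)
c=g[105:145,233:273]
m=(c<150).astype(np.uint8);n,l,st,ce=cv2.connectedComponentsWithStats(m)
print([(st[k].tolist(),(ce[k]+[233,105]).round(1)) for k in range(1,n) if st[k][4]>15])
c=cv2.HoughCircles(cv2.resize(g[105:145,233:273],None,fx=6,fy=6,interpolation=cv2.INTER_CUBIC),cv2.HOUGH_GRADIENT,1,60,param1=120,param2=20,minRadius=30,maxRadius=80);print(None if c is None else c[0]/6+[233-.42,105-.42,0])
print("hole",onplane(w,253.3,124,.1))
print("knob top",onplane(w,252,290.7,.2517))
for v in (210,213):print("tip edge",onplane(w,251.5,v,.162))
C=cloud(w,w["d"]);q=C[110:118,246:262];print("lug z",np.median(q[...,2]),np.median(C[130:140,246:262,2]))
```

```text
[([12, 11, 19, 18, 194], array([254.4, 122.8]))]
[[253.99666603 123.33         9.25      ]]
hole [ 0.52893924 -0.02183124  0.1       ]
knob top [ 0.58638368 -0.00577442  0.2517    ]
tip edge [ 0.58318516 -0.00709127  0.162     ]
tip edge [ 0.58545217 -0.0064101   0.162     ]
lug z 0.10117233714632201 0.10041889469123615
```

Emit:
arm_command(turn=[[0,0,0],[0,0,0],[0,0,0],[0,0,0],[0,0,0],[0,0,0],[0,0,0]], xyz=[[0.4,0.01,0],[0.4,0.01,0],[0.37,0,0],[0,0,0.5],[0,0,0.5],[0,0,0.08],[0,0,0]], claw=[20,20,20,20,20,20,20])

```text
time_s: 8.85
position: [0.5279, -0.0221, 0.1663]
tool_rot: [[-0.958, -0.288, -0.003], [-0.288, 0.958, -0.001], [0.003, -0.001, -1.0]]
ft_force: [0.2, -0.5, 0.0]
grip_width: 0.0261
gripper_force: 69.0
```

Emit:
arm_command(turn=[[0,0,0],[0,0,0],[0,0,0],[0,0,0],[0,0,0],[0,0,0]], xyz=[[0,0,0.1],[0,0,0.1],[0,0,0.1],[0,0,0.1],[0,0,0],[0,0,0]], claw=[20,20,20,20,20,20])

```text
time_s: 9.45
position: [0.5281, -0.0215, 0.1462]
tool_rot: [[-0.957, -0.289, -0.002], [-0.289, 0.957, -0.002], [0.002, -0.001, -1.0]]
ft_force: [0.2, 0.6, 0.1]
grip_width: 0.0264
gripper_force: 69.0
```

Emit:
arm_command(turn=[[0,0,0],[0,0,0],[0,0,0],[0,0,0],[0,0,0],[0,0,0],[0,0,0]], xyz=[[0,0,0.1],[0,0,0.1],[0,0,0.1],[0,0,0.1],[0,0,0.1],[0,0,0],[0,0,0]], claw=[20,20,20,20,20,20,20])

```text
time_s: 10.15
position: [0.528, -0.0215, 0.1212]
tool_rot: [[-0.957, -0.289, -0.002], [-0.289, 0.957, -0.002], [0.002, -0.001, -1.0]]
ft_force: [0.2, -0.5, 0.4]
grip_width: 0.0261
gripper_force: 69.0
```

Emit:
arm_command(turn=[[0,0,0],[0,0,0],[0,0,0],[0,0,0],[0,0,0],[0,0,0],[0,0,0],[0,0,0]], xyz=[[0,0,0.08],[0,0,0.08],[0,0,0.08],[0,0,0.06],[0,0,0.06],[0,0,0.06],[0,0,0],[0,0,0]], claw=[20,20,20,20,20,20,20,20])

```text
time_s: 10.95
position: [0.528, -0.022, 0.1006]
tool_rot: [[-0.957, -0.289, -0.001], [-0.289, 0.957, -0.002], [0.002, -0.002, -1.0]]
ft_force: [-2.2, -1.9, 4.3]
grip_width: 0.0264
gripper_force: 69.6
```

Emit:
arm_command(turn=[[0,0,0],[0,0,0],[0,0,0],[0,0,0]], xyz=[[0,0,0.02],[0,0,0.02],[0,0,0],[0,0,0]], claw=[20,20,20,20])

```text
time_s: 11.35
position: [0.5281, -0.022, 0.1001]
tool_rot: [[-0.957, -0.289, 0.0], [-0.289, 0.957, -0.003], [0.001, -0.003, -1.0]]
ft_force: [-7.5, -2.1, 20.2]
grip_width: 0.0267
gripper_force: 71.2
```

Run:
```python
from h import *
im,d,i=grab("wrist");C=cloud(i,d)
yaw=np.radians(-17.7);R=np.array([[np.cos(yaw),-np.sin(yaw)],[np.sin(yaw),np.cos(yaw)]])
L=np.dstack([(C[...,:2]-[.5544,.0589])@R,C[...,2]])
for y in(-.1,-.08,-.05,-.03,0,.03,.06):
    m=(abs(L[...,1]-y)<.008)&(abs(L[...,0])<.065)&(abs(L[...,2]-.097)<.012)
    print(y,m.sum(),np.median(L[...,2][m]) if m.sum() else None)
s=env.observe();print(s["position"],s["ft_force"],s["gripper_force"],s["time_s"])
cv2.imwrite("pics/w3.png",im)
```

```text
-0.1 1707 0.09465225692363362
-0.08 820 0.09476595950913773
-0.05 3723 0.09460688974236607
-0.03 2787 0.09451531020018697
0 2016 0.0945735360686834
0.03 2031 0.09452346103252988
0.06 1327 0.09453310867225735
[ 0.528129   -0.02205969  0.10013302] [-7.28221775 -2.01895877 19.46064576] 71.19169592857361 11.4
```

View pics/w3.png

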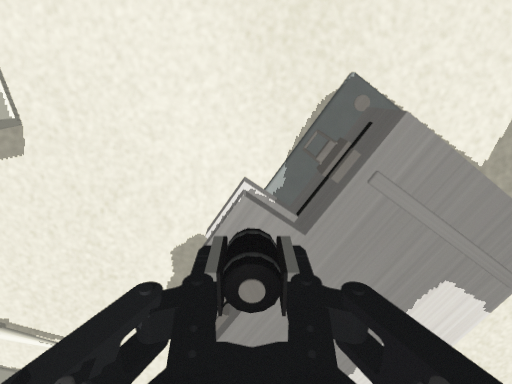

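The lid is level at 94.6 mm along its whole width, so it is fully shut. The knob, at pixel (252,285), is seated and pressed with about 19 N, and the force is steady. I'm handing the job in.

```bash
python3 -c "
from rig import env
print(env.close_job())"
```

```text
the job is handed in; nothing more can be done
None
```

The cassette is fully shut (upper face level at 94.6 mm) and the pin is through both lugs, the gripper still pressing the knob with about 19 N at hand-in (11.4 s); the loose look-alike pins (yellow, green, black, blue) toppled during the run without my deliberately touching them, and the hand-in gave no verdict.

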